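# Lay the setting straightedge against a plate washer's datum fence and latch it

## Robot

A 7-joint arm with a two-finger parallel gripper is mounted at the origin on the work surface. World frame = base frame: x ahead of the robot, y to its left, z up, the work surface at z = 0. Lengths are in mm, angles in rad, forces in N, time in s.
With the tool pointing down it reaches from about 400 to 875 mm from the base axis. Payload 4.4 kg.
Tool frame: the origin (TCP) lies on the centre line of the jaws, within the pads' length; the fingertips stand 14 mm ahead of it and the grasp point (between the pads) lies 5 mm behind it (tips_ahead is the distance from the TCP to the fingertips, in mm); z points along the fingers, y is the line along which they close (so a half turn about z gives the same grasp; the last joint's range is limited). The gripper opens to 85 mm and grips with 20 to 120 N. Pads are 22 mm wide; open, the fingers measure 114 mm over their backs; the gripper's body (76 mm by 85 mm) begins 54 mm behind the grasp point. The pads swing forward as they close: fully open they stand 13 mm farther back than shut.
Start: joints at [1.163, 0.628, 0.038, 1.517, -0.027, 0.996, -0.02], TCP at [217.898, -612.404, 207.713] pointing down, gripper open.
Joint ranges: [-3.06, 3.06], [-0.37, 2.12], [-1.25, 1.32], [0.18, 2.47], [-1.1, 4.24], [0.23, 1.98], [-2.94, 2.94]. Speed limits (rad/s): [2.57, 2.57, 3.14, 3.14, 3.14, 3.14, 3.14].

## Interface

Orientations are given as [roll, pitch, yaw] about the fixed x, y, z axes, in that order (R = Rz(yaw) Ry(pitch) Rx(roll)).
In Python, from cell import * gives the robot as it stands.
- The arm moves only by the tool move_arm, never from a script. Its argument "rows" is text: rows parted by semicolons, each of 7 numbers parted by spaces: the shift along the tool's x, y, z scaled (see below), then the turn, a rotation vector about the tool's x, y, z scaled (see below), then the closure, from -1 (fully open) to 1 (shut). A call has 1 to 12 rows; each row is the pose to reach, as a shift and turn from the pose commanded when the call began, along the tool's axes at that moment; what a row does not reach only later rows make up. The controller multiplies each number of a shift by 0.3 m and each number of a turn by pi/2 rad. A row lasts 1/12 s, in which the tool goes at most 41.7 mm and 7.16 degrees, less where a joint would pass 70% of its speed; a pose out of reach is approached as far as the arm can. A call with a number of a shift or a turn outside -1 to 1 is refused whole. A call with a gripper value outside its range is refused whole. The fingers move at their own pace and stop on an object; the grip force is fixed at half the most. Time passes only in rows, so rows that repeat a pose let the fingers close. It gives the time, the measured TCP pose, the force, the opening and the grip force at its end, in the units of the state.
- read_state(): the state, without advancing time (a new reading comes with each control period).
- get_image(name): name is "scene" or "top" or "wrist"; returns a dict with "img" (420x560x3 uint8, red, green, blue), "vfov" (degrees; the focal length in pixels is half the picture's height over the tangent of half this angle, whatever the lens; pixels are square), "cx", "cy" (the principal point, pixels), "extrinsics" (4x4, takes a point from camera to world coordinates); the wrist camera has in their place "T_tool_cam" (4x4, takes a point from camera to tool coordinates, whose origin is the TCP and whose axes are the flange's). Camera axes: x right, y up, looking along -z (the intrinsics and any distortion apply to the point x, -y, -z); pixel columns grow to the right and rows downward; lengths in mm; the calibration is good to about 2 mm. A picture is of the moment at which its call begins: read the wrist's pose just before it. There is no depth.
- finish_job(): hands the job in; it is judged then, once.
The state is a dict: "clock": time; "qpos": joint angles; "qd": joint speeds; "tau": joint torques, N m; "eef_pos": TCP position; "tool_rot": TCP orientation; "force": force on the tool from outside, world axes, zero at the start; "torque": the same for the moment, N m; "width": finger opening in mm; "gripper_force": force on a finger pad.
Only numpy, scipy, OpenCV 4.12 (cv2) and the standard library are available. Lean on these libraries where they do the work, as an engineer would, in place of code of your own. Each camera call takes 0.05 s, during which the arm holds its last target. There are 200 camera calls.

## Task

Before the washer's head is adjusted, lay the blue-handled straightedge flat on the pulled-out plate carriage, flush along the brass fence and centred on it, and press it home against the fence firmly but gently (over 3 N, never over 30 N). Then swing the red-knobbed latch arm fully round behind the straightedge to lock it in, and let go, leaving the microplate, the tip box and the bottle alone.

Things in the scene. Friction and masses are not known exactly. Their poses are not given: they have to be found in the camera images.
- straightedge: Loose aluminium straightedge, 180 mm long (own x), 36 mm wide (own y), 8 mm thick, 0.25 kg, with a blue upright grip rib on its middle: 70 mm long (x), 14 mm thick (y), from 8 to 42 mm above the underside. Origin: centre of its underside. Both long edges are true, so either may go to the fence. It starts lying flat on the bench, off the carriage.
- carriage: Fixed grey plate carriage of the white plate washer: a flat deck 200 mm (x) by 310 mm (y, from -150 to +160 mm), its top 20 mm above the bench. Origin: on the bench under the deck, z up. The washer's housing, 185 mm tall (its thin smoked cover higher), begins at y = +160 mm. Position and yaw vary.
- fence: Brass datum fence fixed on the deck, 180 mm long (y), 12 mm thick, 12 mm high. Origin: middle of its working face, at the level of the deck's top. Its x points from the open deck into the fence (the pushing direction), y along the face, z up. The deck is free for 150 mm before the face. A straightedge lying flush has its origin at x = -18, y = 0, z = 0 mm here.
- latch (a joint): Angle (rad) of the latch arm about a vertical pivot on the deck. 0: the arm points along the fence's -x, out of the way (it starts within -0.35 to 0.15). It grows clockwise seen from above; at 1.57 (its stop) the arm points along the fence's +y, its side 2 mm behind the outer edge of a straightedge that is flush. Stiff: it stays where left, about 2 N at the knob turns it.
- latch_post (a point): Centre of the top of the red upright knob post on the latch arm: 16 mm diameter, standing from 10 to 44 mm above the deck, 60 mm from the pivot. The steel arm is 70 mm long, 14 mm wide, 10 mm high.
- latch_pivot (a point): The latch's pivot axis at the deck's top: at x = -45, y = -115 mm in the fence's frame.
- microplate: Bystander: loose 96-well plate, 85 x 127 x 14 mm, on the bench. Origin: centre of its underside.
- tip_box: Bystander: loose orange pipette tip box, 90 x 120 x 65 mm. Origin: centre of its underside.
- reagent_bottle: Bystander: loose white bottle with black cap, 64 mm diameter, 130 mm tall. Origin: centre of its underside.

How it is judged (in metres and radians):
On the way, in this order (a step that is already met when the one before it is completed fails the run):
1. latch still open (under 0.5 rad), the straightedge flat on the deck, flush with the fence (1.7 mm, 0.012 rad), centred within 15 mm, is pressed on the fence with over 3 N for 0.3 s (x of straightedge in the frame of fence between -0.0197 and -0.0163 m and y of straightedge in the frame of fence between -0.015 and 0.015 m and z of straightedge in the frame of fence between -0.002 and 0.002 m and angle between straightedge's own z axis and vertical below 0.03 rad and angle between the x axis of straightedge and the y axis of fence, either way round below 0.012 rad and contact force between straightedge and fence above 3 N and value of joint latch below 0.5 rad), for 0.3 s.
2. the latch arm is then turned fully round behind the straightedge (beyond 1.45 rad) (value of joint latch above 1.45 rad), for 0.2 s.
At the end, for the whole second after the job is handed in: The straightedge lies flat on the deck, flush with the fence within 1.7 mm and 0.012 rad (0.7 degrees), centred along it within 15 mm and at rest; the latch is beyond 1.45 rad; the robot touches nothing (x of straightedge in the frame of fence between -0.0197 and -0.0163 m and y of straightedge in the frame of fence between -0.015 and 0.015 m and z of straightedge in the frame of fence between -0.002 and 0.002 m and angle between straightedge's own z axis and vertical below 0.03 rad and angle between the x axis of straightedge and the y axis of fence, either way round below 0.012 rad and value of joint latch above 1.45 rad and linear speed of straightedge below 0.01 m/s and contact force between each of the arm, the fingers and anything else below 0.1 N).
It fails at once if the straightedge is pressed against the fence with more than 30 N (contact force between straightedge and fence above 30 N).
It fails at once if the straightedge is tipped more than 0.5 rad (angle between straightedge's own z axis and vertical above 0.5 rad).
It fails at once if the microplate, the tip box or the bottle is moved more than 15 mm (distance of any of microplate, tip_box, reagent_bottle from where it was at the start of the episode above 0.015 m).
It also fails if it takes over 64 s, if anything falls off the work surface, if the arm or the gripper's body presses on something with over 40 N, if the wrist force passes 120 N, or if a joint passes its speed limit or range.

## Working session

There is one attempt and no reset: what is moved stays moved. The work goes in short steps, Python scripts to look and compute and a tool call to move; the robot and the scene stay as the last step left them, time stands still between calls to the robot, and variables do not carry over. Pictures are saved under pics/ and viewed, at most 10 in all, crops included, and the job is handed in when it is done.

Besides the shell and the picture viewer there is one more tool, called after "Request:" as name(argument=value, ...) on one line, values as JSON. move_arm: Moves the arm, as the interface text tells. Its arguments: {"type":"object","properties":{"rows":{"type":"string"}},"required":["rows"]}

```bash
ls; mkdir -p pics
cat > h.py <<'E'
from cell import *
import numpy as np, cv2
from scipy.spatial.transform import Rotation as R
def ray(c,u,v,E=None):
    h,w=c["img"].shape[:2]; f=h/2/np.tan(np.radians(c["vfov"])/2)
    E=np.array(c["extrinsics"]) if E is None else E
    d=E[:3,:3]@np.array([(u-c["cx"])/f,-(v-c["cy"])/f,-1.]); return E[:3,3],d
def onz(c,u,v,z,E=None):
    o,d=ray(c,u,v,E); return o+d*(z-o[2])/d[2]
E
python3 - <<'E'
from h import *
s=read_state(); print(s)
for n in("scene","top","wrist"):
    c=get_image(n); print(n,{k:v for k,v in c.items() if k!="img"})
    np.save(f"{n}0.npy",c,allow_pickle=True)
    cv2.imwrite(f"pics/{n}0.png",c["img"][:,:,::-1])
E
```

```text
pics
{'clock': 0.0, 'qpos': array([ 1.16316861,  0.6293089 ,  0.03843456,  1.51835746, -0.0269929 ,
        0.99631578, -0.01998316]), 'qd': array([-0.00085074,  0.00090472, -0.00028071, -0.00042803, -0.00019876,
       -0.00011745, -0.00035776]), 'tau': array([ 4.06002664e-05, -5.63410842e+01,  1.22714169e+00, -1.93452930e+01,
        1.12854608e-02,  1.04836375e-02,  2.19813023e-05]), 'eef_pos': array([ 217.69224991, -611.75555556,  206.81650255]), 'tool_rot': array([-3.13972109e+00,  2.42686388e-05,  3.41854663e-01]), 'force': array([-0.90263145, -0.25234107, -0.06241017]), 'torque': array([0.00016614, 0.03181444, 0.02354435]), 'gripper_force': 0.0, 'width': 85.25308174122037}
scene {'vfov': 56.77367954977935, 'cx': 275.2317648998524, 'cy': 211.06105719361727, 'extrinsics': array([[-6.36148054e-01, -6.47185491e-01,  4.20079270e-01,
         9.01286348e+02],
       [ 7.71500373e-01, -5.26395355e-01,  3.57344518e-01,
         1.18062417e+02],
       [-1.01404110e-02,  5.51415333e-01,  8.34169229e-01,
         7.04001807e+02],
       [ 0.00000000e+00,  0.00000000e+00,  0.00000000e+00
[... 208 characters left out ...]
02],
       [-9.99836327e-01,  7.34438664e-03,  1.65341686e-02,
        -1.48857736e+02],
       [ 1.73799864e-02,  1.36055002e-01,  9.90548824e-01,
         9.92324729e+02],
       [ 0.00000000e+00,  0.00000000e+00,  0.00000000e+00,
         1.00000000e+00]])}
wrist {'vfov': 61.20143659179797, 'cx': 275.147875903635, 'cy': 211.7154615375717, 'T_tool_cam': array([[-2.56607446e-04,  9.63179660e-01,  2.68858471e-01,
         6.81783209e+01],
       [ 9.99999952e-01,  1.99909665e-04,  2.38261081e-04,
         4.80394539e-01],
       [ 1.75740820e-04,  2.68858519e-01, -9.63179664e-01,
        -1.66881354e+02],
       [ 0.00000000e+00,  0.00000000e+00,  0.00000000e+00,
         1.00000000e+00]])}
```

View pics/top0.png

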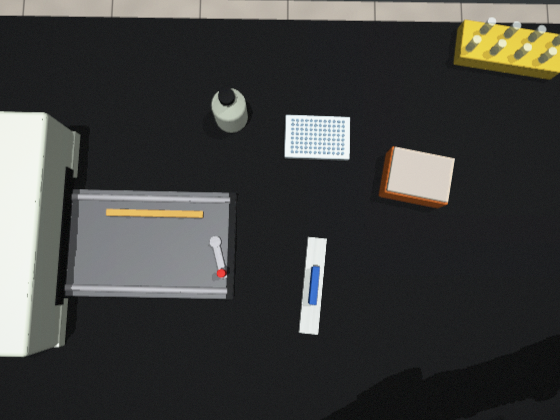

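View pics/scene0.png

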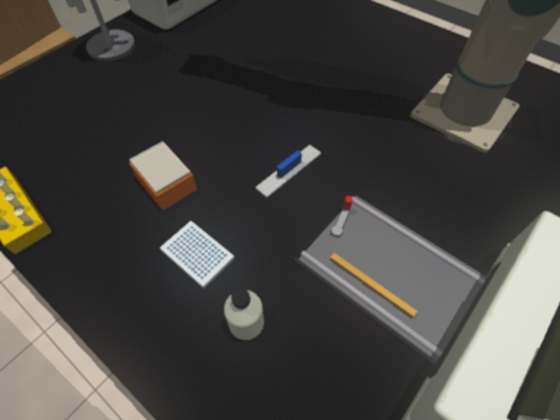

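Top view: the straightedge lies at about (313,286), nearly along world y with its blue rib at (314,285). The brass fence runs from (107,212) to (203,214), the latch pivot is at (215,241) and the red knob at (221,273). The scene view agrees with this layout. Next I measure.

```bash
cat >> h.py <<'E'
def masks(im):
    hsv=cv2.cvtColor(im,cv2.COLOR_RGB2HSV); g=lambda a,b:cv2.inRange(hsv,a,b)
    return dict(brass=g((10,100,120),(28,255,255)),blue=g((105,150,60),(130,255,255)),
      red=g((0,200,120),(5,255,255)),alu=g((0,0,190),(180,40,255)))
def rects(c,box,key,z,E=None,minA=25):
    u0,v0,u1,v1=box; m=masks(c["img"])[key]; k=np.zeros_like(m); k[v0:v1,u0:u1]=m[v0:v1,u0:u1]
    out=[]
    for q in cv2.findContours(k,cv2.RETR_EXTERNAL,cv2.CHAIN_APPROX_NONE)[0]:
        if cv2.contourArea(q)<minA: continue
        P=np.array([onz(c,u,v,z,E)[:2] for u,v in q[:,0].astype(float)],np.float32)
        (cx,cy),(a,b),t=cv2.minAreaRect(P); t=np.radians(t)
        if a<b: a,b,t=b,a,t+np.pi/2
        out.append(np.round([cx,cy,a,b,(t+np.pi)%np.pi],3))
    return out
E
python3 - <<'E'
from h import *
t=np.load("top0.npy",allow_pickle=True).item(); s=np.load("scene0.npy",allow_pickle=True).item()
for n,c,bf,bs in(("top",t,(80,195,225,230),(290,225,340,345)),("scene",s,(320,245,425,325),(245,140,330,200))):
    print(n,"fence",rects(c,bf,"brass",32)); print("edge",rects(c,bs,"alu",8,minA=10)); print("grip",rects(c,bs,"blue",42))
    m=masks(c["img"])["red"]; k=np.zeros_like(m)
    if n=="top": k[255:290,200:240]=m[255:290,200:240]
    else: k[190:215,335:360]=m[190:215,335:360]
    print("red",[(np.round(q[:,0].min(0)),q[:,0].max(0),rects) [:2] for q in cv2.findContours(k,0,1)[0]])
print("pivot",onz(t,215,241,30),"knob",onz(t,221.5,272.5,64), "scene",onz(s,349,200,64), onz(s,337,231,30))
print("rails top",[onz(t,150,v,30)[:2].round() for v in(192,203,288,297)], "near rail scene", )
E
```

```text
top fence [array([573.662,  69.299, 179.447,  12.749,   1.551])]
edge [array([ 442.376, -229.168,  178.779,   34.829,    3.044])]
grip [array([ 441.988, -227.585,   67.162,   13.594,    3.047])]
red [(array([224, 275], dtype=int32), array([224, 275], dtype=int32)), (array([224, 270], dtype=int32), array([224, 270], dtype=int32))]
scene fence [array([573.339,  69.043, 179.465,  14.006,   1.556])]
edge [array([ 499.687, -235.248,   56.19 ,   29.119,    3.042]), array([ 369.092, -229.685,   27.478,   13.834,    3.017])]
grip [array([ 443.476, -224.186,   72.06 ,   26.854,    3.046])]
red [(array([346, 197], dtype=int32), array([350, 201], dtype=int32))]
pivot [522.14157862 -45.34723143  30.        ] knob [463.96511661 -61.80829734  64.        ] scene [465.00084531 -58.14375964  64.        ] [520.64169179 -43.95319823  30.        ]
rails top [array([614.,  79.]), array([593.,  78.]), array([435.,  72.]), array([419.,  71.])] near rail scene
```

```bash
cat >> h.py <<'E'
def plan(x,y,z,yaw,p0=None,yaw0=None):
    s=read_state(); p=s["eef_pos"] if p0 is None else np.array(p0)
    M=R.from_euler("xyz",[np.pi,0,s["tool_rot"][2] if yaw0 is None else yaw0]); T=R.from_euler("xyz",[np.pi,0,yaw])
    print("shift",(M.inv().apply(np.array([x,y,z])-p)/300).round(4),"turn",((M.inv()*T).as_rotvec()/(np.pi/2)).round(4))
E
python3 -c "
from h import *
plan(442.2,-228.3,120,-.097,[217.898,-612.404,207.713],.3418)"
```

```text
shift [ 1.1336 -0.9557  0.2924] turn [ 0.     -0.      0.2793]
```

Request:
move_arm(rows="0.57 -0.48 0.1 0 0 0.14 -1; 0.57 -0.48 0.1 0 0 0.14 -1; 0.57 -0.48 0.1 0 0 0.14 -1; 0.57 -0.48 0.1 0 0 0.14 -1; 0.57 -0.48 0.1 0 0 0.14 -1; 0.57 -0.48 0.1 0 0 0.14 -1; 0.57 -0.48 0.1 0 0 0.14 -1; 0.57 -0.48 0.1 0 0 0.14 -1")

```text
clock: 0.82
eef_pos: [331.4, -418.5, 177.6]
tool_rot: [-3.141, 0.0, 0.125]
force: [0.6, -1.4, 0.4]
width: 85.3
gripper_force: 0.0
```

```bash
python3 -c "
from h import *
print(read_state()['eef_pos'],read_state()['tool_rot'])
plan(442.2,-228.3,130,-.097)"
```

```text
[ 331.42590007 -418.53094505  177.619311  ] [-3.14133647e+00  1.89019430e-04  1.24690007e-01]
shift [ 0.4452 -0.5833  0.1587] turn [ 0.     -0.      0.1411]
```

Request:
move_arm(rows="0.445 -0.583 0.16 0 0 0.141 -1; 0.445 -0.583 0.16 0 0 0.141 -1; 0.445 -0.583 0.16 0 0 0.141 -1; 0.445 -0.583 0.16 0 0 0.141 -1; 0.445 -0.583 0.16 0 0 0.141 -1; 0.445 -0.583 0.16 0 0 0.141 -1; 0.445 -0.583 0.16 0 0 0.141 -1; 0.445 -0.583 0.16 0 0 0.141 -1; 0.445 -0.583 0.16 0 0 0.141 -1")

```text
clock: 1.57
eef_pos: [441.3, -232.3, 130.0]
tool_rot: [3.14, -0.0, -0.103]
force: [0.2, -0.4, 0.2]
width: 85.4
gripper_force: 0.0
```

```bash
cat >> h.py <<'E'
def wrist(fn=None):
    s=read_state(); c=get_image("wrist"); E=np.eye(4); E[:3,:3]=R.from_euler("xyz",s["tool_rot"]).as_matrix(); E[:3,3]=s["eef_pos"]
    if fn: cv2.imwrite(fn,c["img"][:,:,::-1])
    return s,c,E@np.array(c["T_tool_cam"])
E
python3 -c "
from h import *
s,c,E=wrist('pics/w1.png'); print(s['eef_pos'],s['tool_rot'],s['width'])
b=(0,0,560,420)
print(rects(c,b,'blue',42,E),rects(c,b,'alu',8,E,400))
plan(442.2,-228.3,31,-.097)"
```

```text
[ 441.31140551 -232.27164373  129.97148969] [ 3.13976282e+00 -2.42946989e-04 -1.02848864e-01] 85.42280069636175
[array([ 442.44 , -229.634,   68.313,   12.31 ,    3.046])] [array([ 442.125, -229.758,  179.861,   36.102,    3.052]), array([501.951, -50.68 , 205.4  ,  65.415,   2.834])]
shift [ 0.002  -0.014   0.3302] turn [-0.      0.     -0.0042]
```

View pics/w1.png

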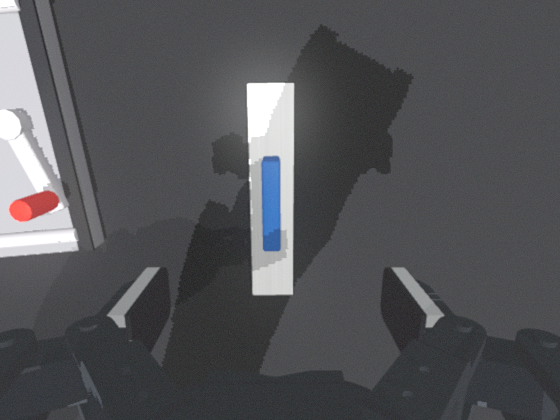

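Wrist view: the straightedge is centred near (271,190) with its rib at (271,203), and the measured sizes match the given ones. The grasp is aligned, so I descend.

Request:
move_arm(rows="0 0 0.1 0 0 0 -1; 0 0 0.2 0 0 0 -1; 0 0 0.26 0 0 0 -1; 0 0 0.31 0 0 0 -1; 0 0 0.328 0 0 0 -1; 0 0 0.33 0 0 0 -1; 0 0 0.33 0 0 0 -1")

```text
clock: 2.2
eef_pos: [441.8, -231.0, 31.1]
tool_rot: [3.141, -0.0, -0.102]
force: [0.6, -0.1, 0.4]
width: 85.3
gripper_force: 0.0
```

```bash
python3 -c "
from h import *
s=read_state();print(s['eef_pos'],s['tool_rot'])"
```

```text
[ 441.78833969 -230.98090691   31.11237859] [ 3.14091162e+00 -4.28292534e-04 -1.01740954e-01]
```

Close, then lift.

Request:
move_arm(rows="0 -0.004 0 0 0 -0.005 1; 0 -0.004 0 0 0 -0.005 1; 0 -0.004 0 0 0 -0.005 1; 0 -0.004 0 0 0 -0.005 1; 0 -0.004 0 0 0 -0.005 1; 0 -0.004 0 0 0 -0.005 1; 0 -0.004 0 0 0 -0.005 1; 0 -0.004 0 0 0 -0.005 1; 0 -0.004 0 0 0 -0.005 1; 0 -0.004 0 0 0 -0.005 1")

```text
clock: 3.03
eef_pos: [442.1, -228.4, 30.7]
tool_rot: [-3.142, -0.0, -0.092]
force: [-0.1, 0.0, 0.0]
width: 0.4
gripper_force: 0.0
```

Request:
move_arm(rows="0 0 -0.1 0 0 0 1; 0 0 -0.2 0 0 0 1; 0 0 -0.3 0 0 0 1; 0 0 -0.36 0 0 0 1; 0 0 -0.36 0 0 0 1; 0 0 -0.36 0 0 0 1; 0 0 -0.36 0 0 0 1; 0 0 -0.36 0 0 0 1")

```text
clock: 3.7
eef_pos: [441.2, -227.9, 137.6]
tool_rot: [-3.141, 0.002, -0.092]
force: [0.4, 1.0, -0.8]
width: -0.0
gripper_force: 0.0
```

```bash
python3 -c "
from h import *
s,c,E=wrist('pics/w2.png'); print(s['eef_pos'],s['tool_rot'],s['width'])
z=s['eef_pos'][2]-31
b=(200,60,360,420)
print(rects(c,b,'blue',42+z,E),rects(c,b,'alu',8+z,E,400))
plan(530,69.6,139,-1.589)"
```

```text
[ 441.21595383 -227.89629491  137.5663766 ] [-3.14074837e+00  2.34811752e-03 -9.16394334e-02] -0.009865578803078983
[array([ 468.648, -231.605,   37.943,    7.274,    3.045])] [array([ 474.266, -232.136,   98.814,   23.121,    3.045])]
shift [ 0.2037 -1.0147 -0.0049] turn [-0.     -0.      0.9532]
```

View pics/w2.png

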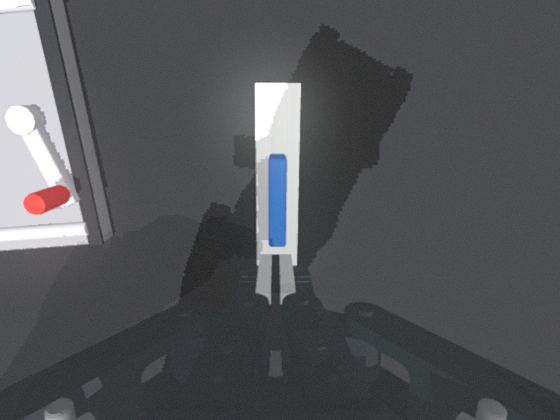

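Wrist view: the fingers are closed and empty at about (275,275), and the straightedge still lies on the bench with its rib at (278,200). I check the geometry to see why the grasp missed.

```bash
python3 -c "
from h import *
s,c,E=wrist(); print(s['eef_pos'],s['tool_rot'],s['width'],s['qpos'])
b=(200,60,360,420)
print(rects(c,b,'blue',42,E),rects(c,b,'alu',8,E,400))
T=np.array(c['T_tool_cam']); f=210/np.tan(np.radians(c['vfov'])/2)
for z in(-19,-5,0,14,30,60):
  p=np.linalg.inv(T)@[0,0,z,1]; print(z,c['cx']+f*p[0]/-p[2], c['cy']-f*p[1]/-p[2])
t=get_image('top'); print('top',rects(t,(290,225,340,345),'blue',42),rects(t,(290,225,340,345),'alu',8))
cv2.imwrite('pics/t2.png',t['img'][120:360,180:460,::-1].repeat(2,0).repeat(2,1))
sc=get_image('scene');cv2.imwrite('pics/s2.png',sc['img'][50:290,150:430,::-1].repeat(2,0).repeat(2,1))
"
```

```text
[ 441.24623986 -227.93294437  137.52710509] [-3.14070815e+00  2.44313821e-03 -9.17533131e-02] 0.08446585422168307 [ 0.30890363  0.52119113  0.1607085   2.01194081 -0.13730008  0.62111706
 -1.10187766]
[array([ 439.905, -229.455,   62.436,   12.173,    3.045])] [array([ 454.424, -230.75 ,  154.299,   36.057,    3.045])]
-19 274.45110958660456 269.2896444836275
-5 274.500051647184 257.16734174210933
0 274.5157450589387 253.28029068447836
14 274.5555113490839 243.43070522895442
30 274.5946452868907 233.73774510538402
60 274.65429850145824 218.96243082701068
top [] [array([ 425.829, -258.956,   24.021,   10.554,    2.346]), array([ 417.223, -232.888,   64.383,   13.049,    2.566]), array([ 509.687, -230.043,   44.597,   23.235,    3.039])]
```

View pics/s2.png

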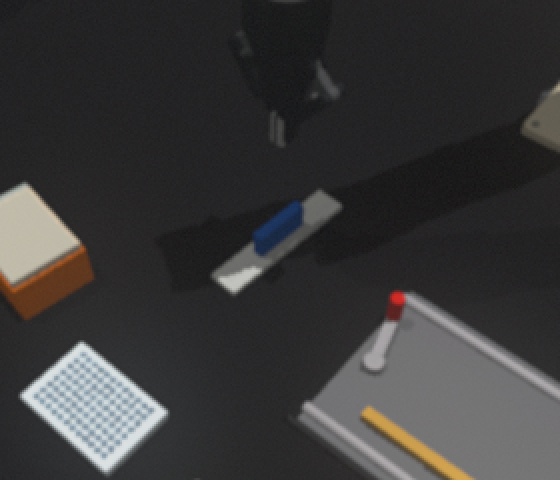

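The scene crop shows the straightedge undisturbed, with its rib at crop (278,228) and the closed fingertips above it at crop (280,143). I check the real fingertip height in this view.

```bash
python3 -c "
from h import *
sc=np.load('scene0.npy',allow_pickle=True).item(); E=np.linalg.inv(sc['extrinsics']); f=210/np.tan(np.radians(sc['vfov'])/2)
for z in(170,155,137,123):
  p=E@[441.5,-228.2,z,1]; u,v=sc['cx']+f*p[0]/-p[2], sc['cy']-f*p[1]/-p[2]; print(z,u,v,'crop',2*(u-150),2*(v-50))
w=cv2.imread('pics/w2.png')[225:315,235:315]; cv2.imwrite('pics/w2c.png',cv2.resize(w,None,fx=6,fy=6))
"
```

```text
170 290.91464046275973 116.56233711812482 crop 281.82928092551947 133.12467423624963
155 290.73767008586384 122.23655174230082 crop 281.4753401717277 144.47310348460164
137 290.5327068205175 128.8083044731638 crop 281.065413641035 157.61660894632757
123 290.37859995000997 133.74944475696503 crop 280.75719990001994 167.49888951393007
```

View pics/w2c.png

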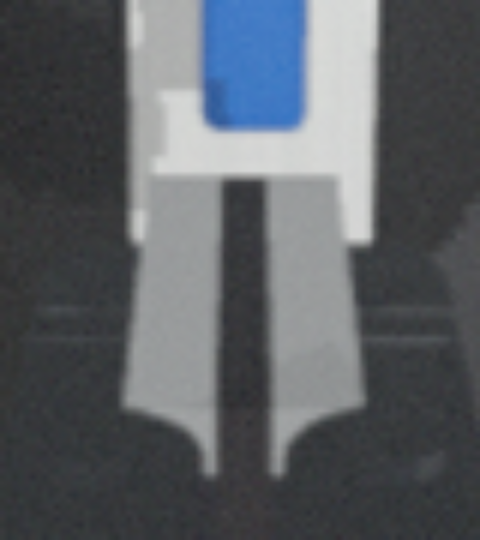

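```bash
python3 -c "
from h import *
c=np.load('wrist0.npy',allow_pickle=True).item()
T=np.linalg.inv(np.array(c['T_tool_cam'])); f=210/np.tan(np.radians(c['vfov'])/2)
for x in (11,-11):
 for z in(-40,-30,-20,-15,0,14):
  p=T@[x,0,z,1]; print(x,z,c['cx']+f*p[0]/-p[2], c['cy']-f*p[1]/-p[2],'px/mm',f/-p[2])
"
```

```text
11 -40 274.0034634821771 265.81005841888805 px/mm 2.5808541713249498
11 -30 274.08257785394375 255.785951274694 px/mm 2.4119965402927335
11 -20 274.1519755234832 246.992989142956 px/mm 2.2638777368957412
11 -15 274.18357333196553 242.989420503333 px/mm 2.1964370056229146
11 0 274.26799786906344 232.29249418551493 px/mm 2.016245631830675
11 14 274.335185348688 223.7795719507096 px/mm 1.8728441436928218
-11 -40 274.0646048456234 316.0142683069342 px/mm 2.4744727503769934
-11 -30 274.13681750561034 303.21952533224055 px/mm 2.31882891352179
-11 -20 274.20048343004606 291.9391052570143 px/mm 2.1816063162942196
-11 -15 274.2295719035869 286.7851676711696 px/mm 2.118910361998011
-11 0 274.3076020585432 272.9596725693037 px/mm 1.9507277647912273
-11 14 274.37002531227876 261.8994306763243 px/mm 1.8161835626783132
```

Both views put the closed fingertips well behind the reported TCP, by about 20 mm, instead of 14 mm ahead of it. That explains the miss. I check by touching the bare bench beside the straightedge.

Request:
move_arm(rows="0 0.2 0.1 0 0 0 1; 0 0.2 0.2 0 0 0 1; 0 0.2 0.3 0 0 0 1; 0 0.2 0.36 0 0 0 1; 0 0.2 0.385 0 0 0 1; 0 0.2 0.39 0 0 0 1; 0 0.2 0.39 0 0 0 1")

```text
clock: 4.48
eef_pos: [436.8, -287.9, 21.7]
tool_rot: [-3.141, 0.0, -0.091]
force: [-0.1, 0.4, -0.5]
width: 0.1
gripper_force: 0.0
```

Request:
move_arm(rows="0 0 0.01 0 0 0 1; 0 0 0.02 0 0 0 1; 0 0 0.03 0 0 0 1; 0 0 0.033 0 0 0 1; 0 0 0.033 0 0 0 1")

```text
clock: 4.9
eef_pos: [436.7, -288.1, 12.0]
tool_rot: [3.142, -0.0, -0.092]
force: [-0.1, -0.4, -0.5]
width: 0.4
gripper_force: 0.0
```

Request:
move_arm(rows="0 0 0.01 0 0 0 1; 0 0 0.02 0 0 0 1; 0 0 0.03 0 0 0 1; 0 0 0.04 0 0 0 1; 0 0 0.04 0 0 0 1")

```text
clock: 5.32
eef_pos: [436.2, -287.9, -0.9]
tool_rot: [-3.141, 0.001, -0.092]
force: [-0.9, -0.8, 0.4]
width: -0.2
gripper_force: 0.0
```

Request:
move_arm(rows="0 0 0.005 0 0 0 1; 0 0 0.01 0 0 0 1; 0 0 0.015 0 0 0 1; 0 0 0.015 0 0 0 1")

```text
clock: 5.65
eef_pos: [436.5, -288.1, -4.9]
tool_rot: [-3.141, 0.0, -0.092]
force: [0.3, -0.1, 0.4]
width: 0.0
gripper_force: 0.0
```

Request:
move_arm(rows="0 0 0.005 0 0 0 1; 0 0 0.01 0 0 0 1; 0 0 0.015 0 0 0 1; 0 0 0.015 0 0 0 1")

```text
clock: 5.98
eef_pos: [436.5, -288.0, -9.5]
tool_rot: [-3.141, 0.0, -0.092]
force: [0.0, -0.6, -0.4]
width: -0.2
gripper_force: 0.0
```

Request:
move_arm(rows="0 0 0.005 0 0 0 1; 0 0 0.01 0 0 0 1; 0 0 0.01 0 0 0 1")

```text
clock: 6.23
eef_pos: [436.5, -288.1, -12.4]
tool_rot: [-3.141, 0.0, -0.092]
force: [-0.5, 0.0, 0.7]
width: 0.1
gripper_force: 0.0
```

Request:
move_arm(rows="0 0 0.005 0 0 0 1; 0 0 0.01 0 0 0 1; 0 0 0.01 0 0 0 1")

```text
clock: 6.48
eef_pos: [436.5, -288.0, -15.4]
tool_rot: [-3.141, 0.0, -0.092]
force: [0.1, 0.2, 0.8]
width: 0.0
gripper_force: 0.0
```

Request:
move_arm(rows="0 0 0.005 0 0 0 1; 0 0 0.01 0 0 0 1; 0 0 0.01 0 0 0 1")

```text
clock: 6.73
eef_pos: [436.5, -288.0, -18.5]
tool_rot: [-3.141, 0.0, -0.092]
force: [0.5, 0.5, -0.9]
width: -0.1
gripper_force: 0.0
```

Request:
move_arm(rows="0 0 0.003 0 0 0 1; 0 0 0.007 0 0 0 1; 0 0 0.007 0 0 0 1")

```text
clock: 6.98
eef_pos: [436.5, -288.1, -20.5]
tool_rot: [-3.141, 0.0, -0.092]
force: [0.1, -0.4, 0.2]
width: 0.1
gripper_force: 0.0
```

Request:
move_arm(rows="0 0 0.003 0 0 0 1; 0 0 0.007 0 0 0 1; 0 0 0.007 0 0 0 1")

```text
clock: 7.23
eef_pos: [436.5, -288.1, -22.6]
tool_rot: [-3.142, 0.0, -0.092]
force: [-0.9, -1.0, 0.7]
width: -0.3
gripper_force: 0.0
```

Request:
move_arm(rows="0 0 0.003 0 0 0 1; 0 0 0.007 0 0 0 1; 0 0 0.007 0 0 0 1")

```text
clock: 7.48
eef_pos: [436.7, -288.2, -23.5]
tool_rot: [-3.142, -0.0, -0.092]
force: [-1.0, 1.2, 10.8]
width: -0.2
gripper_force: 5.4
```

Request:
move_arm(rows="0 0 0.003 0 0 0 1; 0 0 0.007 0 0 0 1; 0 0 0.007 0 0 0 1")

```text
clock: 7.73
eef_pos: [436.7, -288.2, -23.6]
tool_rot: [-3.142, -0.001, -0.092]
force: [-4.2, 3.5, 31.8]
width: -0.1
gripper_force: 15.8
```

```bash
python3 -c "
from h import *
s=read_state(); print(s['eef_pos'],s['force'])
sc=get_image('scene');cv2.imwrite('pics/s3.png',cv2.resize(sc['img'][90:210,220:360,::-1],None,fx=5,fy=5))
"
```

```text
[ 436.71682055 -288.22029125  -23.63912793] [-4.2067899   3.54974203 31.83505983]
```

View pics/s3.png

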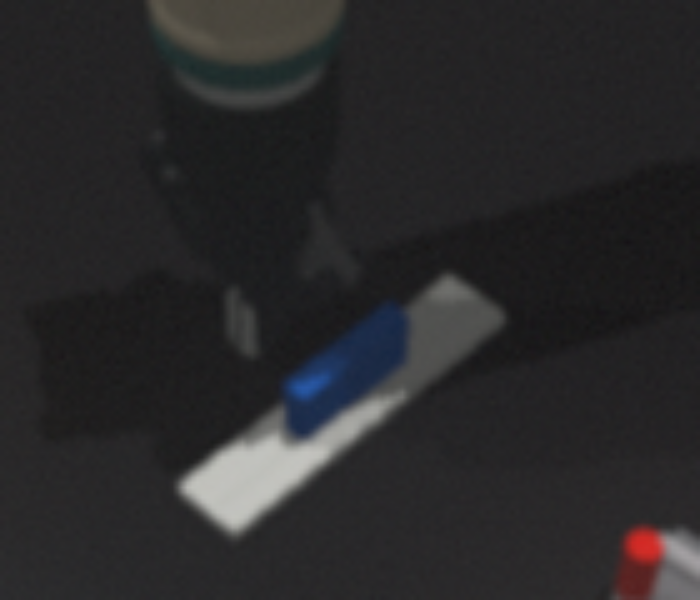

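The scene crop shows the closed fingertips on the bench at crop (240,350), beside the undisturbed straightedge. Contact comes at eef z = -23.3, so the real fingertips sit 23 mm above the reported TCP height, and contact stiffness is about 10 N/mm. I regrasp with that correction.

Request:
move_arm(rows="0 0 -0.1 0 0 0 -1; 0 0 -0.2 0 0 0 -1; 0 0 -0.28 0 0 0 -1; 0 0 -0.28 0 0 0 -1; 0 -0.1 -0.28 0 0 0 -1; 0 -0.2 -0.28 0 0 0 -1; 0 -0.2 -0.28 0 0 0 -1; 0 -0.2 -0.28 0 0 0 -1; 0 -0.2 -0.28 0 0 0 -1; 0 -0.2 -0.28 0 0 0 -1")

```text
clock: 8.62
eef_pos: [441.9, -229.6, 57.2]
tool_rot: [3.141, -0.0, -0.093]
force: [0.3, 0.2, 0.5]
width: 85.4
gripper_force: 0.0
```

```bash
python3 -c "
from h import *
s,c,E=wrist(); print(s['eef_pos'],s['tool_rot'],s['width'])
b=(200,0,360,420)
print(rects(c,b,'blue',42,E),rects(c,b,'alu',8,E,400))
plan(442.2,-229.4,-8,-.094)"
```

```text
[ 441.94808437 -229.61579602   57.2297031 ] [ 3.14071934e+00 -4.80923411e-05 -9.31636273e-02] 85.41881841622326
[array([ 442.739, -229.785,   67.73 ,   12.761,    3.039])] [array([ 374.01 , -223.269,   44.52 ,   35.712,    3.049]), array([ 481.371, -233.284,  101.031,   36.254,    3.045])]
shift [ 0.001  -0.0011  0.2175] turn [ 0.     -0.      0.0003]
```

Request:
move_arm(rows="0 0 0.1 0 0 0 -1; 0 0 0.19 0 0 0 -1; 0 0 0.217 0 0 0 -1; 0 0 0.217 0 0 0 -1; 0 0 0.217 0 0 0 1; 0 0 0.217 0 0 0 1; 0 0 0.217 0 0 0 1; 0 0 0.217 0 0 0 1; 0 0 0.217 0 0 0 1; 0 0 0.217 0 0 0 1; 0 0 0.217 0 0 0 1; 0 0 0.217 0 0 0 1")

```text
clock: 9.67
eef_pos: [442.6, -228.7, -6.9]
tool_rot: [3.141, -0.001, -0.092]
force: [-0.2, 0.8, 6.7]
width: 12.7
gripper_force: 59.4
```

Request:
move_arm(rows="0 0 -0.1 0 0 0 1; 0 0 -0.2 0 0 0 1; 0 0 -0.33 0 0 0 1; 0 0 -0.33 0 0 0 1; 0 0 -0.33 0 0 0 1; 0 0 -0.33 0 0 0 1")

```text
clock: 10.17
eef_pos: [441.5, -227.8, 90.9]
tool_rot: [-3.141, 0.001, -0.091]
force: [-0.3, -0.7, -3.6]
width: 12.5
gripper_force: 59.5
```

```bash
python3 -c "
from h import *
s,c,E=wrist(); print(s['eef_pos'],s['tool_rot'],s['width'],s['force'],s['torque'])
z=s['eef_pos'][2]+7
b=(200,0,360,420)
print(rects(c,b,'blue',42+z,E),rects(c,b,'alu',8+z,E,400))
plan(536,69.6,92,-1.589)"
```

```text
[ 441.52877096 -227.80657593   90.8670572 ] [-3.14099034e+00  8.89580592e-04 -9.14222379e-02] 12.485812904269931 [-0.3036569  -0.68270904 -3.58034276] [0.03407761 0.00138615 0.00942201]
[array([ 444.942, -228.384,   70.987,   13.826,    3.051])] [array([ 487.028, -232.265,   87.706,   36.001,    3.048])]
shift [ 0.2248 -1.0155 -0.0059] turn [ 0.     -0.      0.9534]
```

Held. For joint 7's range, the turn must go the other way, to yaw +1.553.

Request:
move_arm(rows="0.1 -0.6 0 0 0 -0.6 1; 0.1 -0.6 0 0 0 -0.6 1; 0.1 -0.6 0 0 0 -0.6 1; 0.1 -0.6 0 0 0 -0.6 1; 0.1 -0.6 0 0 0 -0.6 1; 0.1 -0.6 0 0 0 -0.6 1; 0.1 -0.6 0 0 0 -0.6 1; 0.1 -0.6 0 0 0 -0.6 1; 0.1 -0.6 0 0 0 -0.6 1; 0.1 -0.6 0 0 0 -0.6 1")

```text
clock: 11.05
eef_pos: [487.3, -51.9, 89.9]
tool_rot: [-3.139, 0.001, 0.848]
force: [0.4, -0.4, -2.7]
width: 13.2
gripper_force: 59.7
```

```bash
python3 -c "
from h import *
s=read_state();print(s['qpos'])
plan(536,69.6,92,1.553)"
```

```text
[ 0.09382679  0.58989754 -0.0648873   2.06174977  0.07487421  0.49510828
 -0.74865388]
shift [ 0.4112 -0.1461 -0.0068] turn [ 0.      0.     -0.4486]
```

Request:
move_arm(rows="0.411 -0.146 -0.01 0 0 -0.449 1; 0.411 -0.146 -0.01 0 0 -0.449 1; 0.411 -0.146 -0.01 0 0 -0.449 1; 0.411 -0.146 -0.01 0 0 -0.449 1; 0.411 -0.146 -0.01 0 0 -0.449 1; 0.411 -0.146 -0.01 0 0 -0.449 1; 0.411 -0.146 -0.01 0 0 -0.449 1; 0.411 -0.146 -0.01 0 0 -0.449 1; 0.411 -0.146 -0.01 0 0 -0.449 1")

```text
clock: 11.8
eef_pos: [536.5, 69.2, 93.9]
tool_rot: [-3.141, 0.0, 1.552]
force: [-0.2, -0.9, -3.1]
width: 13.0
gripper_force: 59.7
```

```bash
python3 -c "
from h import *
s,c,E=wrist('pics/w4.png'); print(s['eef_pos'],s['tool_rot'],s['width'])
z=s['eef_pos'][2]+7
b=(0,0,560,420)
print('grip',rects(c,b,'blue',42+z,E),'edge',rects(c,(200,0,360,420),'alu',8+z,E,400),'fence',rects(c,b,'brass',32,E,200))
t=get_image('top'); bx=(80,180,240,300)
print('top',rects(t,bx,'brass',32),rects(t,bx,'blue',42+z),rects(t,bx,'alu',8+z))
plan(537,69.6,15,1.553)"
```

```text
[536.50333611  69.21323309  93.8717233 ] [-3.14065551e+00  2.42715673e-04  1.55224968e+00] 12.98165185803898
grip [array([536.906,  69.966,  67.019,  13.807,   1.548])] edge [array([537.831, 115.661,  84.761,  35.595,   1.551])] fence [array([573.549,  84.972, 147.379,  13.22 ,   1.559])]
top [array([573.258,  33.975, 108.729,  12.23 ,   1.557])] [array([535.9  ,  44.838,  29.782,  13.214,   1.577])] [array([435.075,  58.627, 198.489,   8.922,   1.553]), array([589.043, -62.602,  27.682,   5.246,   1.578]), array([591.593,  62.403,  19.135,   8.729,   1.578])]
shift [0.0008 0.001  0.2638] turn [ 0.     -0.      0.0004]
```

View pics/w4.png

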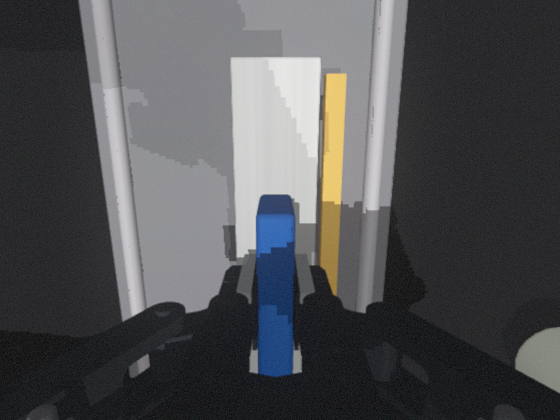

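Wrist view: the straightedge, edges at columns 233 to 320, hangs parallel to the fence at columns 322 to 345. The rib is centred at (536.9, 70.0) and the front gap is about 12 mm. I lower it.

Request:
move_arm(rows="0 0 0.08 0 0 0 1; 0 0 0.16 0 0 0 1; 0 0 0.23 0 0 0 1; 0 0 0.255 0 0 0 1; 0 0 0.26 0 0 0 1; 0 0 0.26 0 0 0 1")

```text
clock: 12.4
eef_pos: [536.9, 69.8, 16.3]
tool_rot: [-3.141, 0.0, 1.556]
force: [0.0, 0.7, -2.7]
width: 12.7
gripper_force: 59.5
```

Request:
move_arm(rows="0 0 0.004 0 0 0 1; 0 0 0.007 0 0 0 1; 0 0 0.01 0 0 0 1; 0 0 0.01 0 0 0 1")

```text
clock: 12.73
eef_pos: [537.3, 69.7, 13.9]
tool_rot: [3.14, -0.0, 1.556]
force: [-0.3, 0.2, -2.5]
width: 12.7
gripper_force: 59.5
```

Request:
move_arm(rows="0 0 0.002 0 0 0 1; 0 0 0.004 0 0 0 1; 0 0 0.004 0 0 0 1")

```text
clock: 12.98
eef_pos: [537.3, 69.6, 13.1]
tool_rot: [3.141, 0.0, 1.556]
force: [-1.5, -0.2, 5.3]
width: 12.7
gripper_force: 60.9
```

Request:
move_arm(rows="0 0 0.002 0 0 0 1; 0 0 0.003 0 0 0 1; 0 0 0.003 0 0 0 1")

```text
clock: 13.23
eef_pos: [537.3, 69.6, 13.1]
tool_rot: [3.14, 0.0, 1.556]
force: [-2.6, -0.9, 13.4]
width: 12.6
gripper_force: 62.0
```

Request:
move_arm(rows="0 0 -0.003 0 0 0 1; 0 0.008 -0.003 0 0 0 1; 0 0.016 -0.003 0 0 0 1; 0 0.024 -0.003 0 0 0 1; 0 0.032 -0.003 0 0 0 1; 0 0.032 -0.003 0 0 0 1")

```text
clock: 13.73
eef_pos: [537.4, 69.5, 13.2]
tool_rot: [-3.126, 0.003, 1.557]
force: [-20.2, 1.0, 29.9]
width: 12.7
gripper_force: 64.4
```

Request:
move_arm(rows="0 0.002 0 0 0 0 1; 0 0.004 0 0 0 0 1; 0 0.004 0 0 0 0 1")

```text
clock: 13.98
eef_pos: [537.4, 69.5, 13.3]
tool_rot: [-3.124, 0.004, 1.557]
force: [-22.0, 1.5, 31.7]
width: 13.0
gripper_force: 64.6
```

Request:
move_arm(rows="0 0.002 0 0 0 0 1; 0 0.003 0 0 0 0 1; 0 0.003 0 0 0 0 1")

```text
clock: 14.23
eef_pos: [537.4, 69.5, 13.3]
tool_rot: [-3.122, 0.004, 1.557]
force: [-23.7, 0.2, 33.6]
width: 13.1
gripper_force: 64.8
```

It is stuck by friction, with over 30 N of downward load. I unload it and lift 2 to 3 mm before advancing.

Request:
move_arm(rows="0 -0.02 0 0 0 0 1; 0 -0.039 0 0 0 0 1; 0 -0.039 -0.006 0 0 0 1; 0 -0.039 -0.012 0 0 0 1; 0 -0.039 -0.012 0 0 0 1; 0 -0.039 -0.012 0 0 0 1")

```text
clock: 14.73
eef_pos: [537.3, 69.7, 15.5]
tool_rot: [3.141, -0.0, 1.556]
force: [0.7, 0.5, -2.8]
width: 12.9
gripper_force: 59.7
```

```bash
python3 -c "
from h import *
s,c,E=wrist('pics/w5.png'); print(s['eef_pos'],s['tool_rot'],s['force'],s['torque'])
z=s['eef_pos'][2]+7
b=(0,0,560,420)
print('grip',rects(c,b,'blue',42+z,E),'edge',rects(c,(200,0,360,420),'alu',8+z,E,400),'fence',rects(c,b,'brass',32,E,200))
"
```

```text
[537.33504211  69.6651913   15.51789711] [ 3.14134023e+00 -1.41976136e-04  1.55574690e+00] [ 0.67793854  0.52841873 -2.82424077] [-0.00909186  0.00991073 -0.0095263 ]
grip [array([537.662,  70.763,  67.711,  13.822,   1.553])] edge [array([538.662, 121.756,  72.731,  34.881,   1.555])] fence [array([573.881,  64.555,  37.832,  12.043,   1.555]), array([574.488, 122.325,  73.014,  12.486,   1.558])]
```

View pics/w5.png

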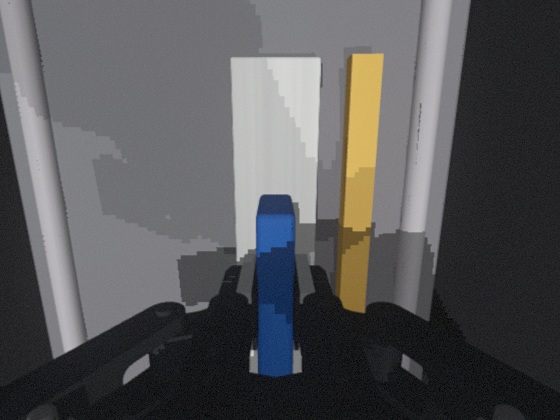

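Wrist view: a clear gap, about 11 mm, between the straightedge's edge (column 320) and the fence (column 345). It is unloaded now, so I advance while hovering.

Request:
move_arm(rows="0 0.01 0 0 0 0 1; 0 0.02 0 0 0 0 1; 0 0.03 0 0 0 0 1; 0 0.03 0.004 0 0 0 1; 0 0.03 0.004 0 0 0 1")

```text
clock: 15.2
eef_pos: [546.1, 69.5, 14.3]
tool_rot: [-3.142, -0.0, 1.556]
force: [-0.5, -0.1, -2.8]
width: 13.1
gripper_force: 59.7
```

Request:
move_arm(rows="0 0.003 0 0 0 0 1; 0 0.005 0 0 0 0 1; 0 0.005 0 0 0 0 1")

```text
clock: 15.45
eef_pos: [547.5, 69.5, 14.5]
tool_rot: [3.141, -0.0, 1.556]
force: [0.6, -0.3, -2.4]
width: 13.0
gripper_force: 59.7
```

Request:
move_arm(rows="0 0.002 0 0 0 0 1; 0 0.003 0 0 0 0 1; 0 0.003 0 0 0 0 1")

```text
clock: 15.7
eef_pos: [548.3, 69.5, 14.6]
tool_rot: [3.141, 0.0, 1.556]
force: [0.4, 0.0, -3.4]
width: 12.8
gripper_force: 59.7
```

Request:
move_arm(rows="0 0.002 0 0 0 0 1; 0 0.002 0 0 0 0 1; 0 0.002 0 0 0 0 1")

```text
clock: 15.95
eef_pos: [548.9, 69.5, 14.6]
tool_rot: [3.141, -0.0, 1.556]
force: [-0.5, 0.0, -3.4]
width: 12.8
gripper_force: 59.7
```

Request:
move_arm(rows="0 0.002 0 0 0 0 1; 0 0.002 0 0 0 0 1; 0 0.002 0 0 0 0 1")

```text
clock: 16.2
eef_pos: [549.4, 69.5, 14.5]
tool_rot: [-3.142, 0.0, 1.556]
force: [0.1, -0.1, -3.5]
width: 12.7
gripper_force: 59.7
```

Request:
move_arm(rows="0 0.002 0 0 0 0 1; 0 0.002 0 0 0 0 1; 0 0.002 0 0 0 0 1")

```text
clock: 16.45
eef_pos: [549.6, 69.4, 14.4]
tool_rot: [-3.141, 0.0, 1.556]
force: [-1.1, -0.1, -1.8]
width: 13.1
gripper_force: 59.8
```

Request:
move_arm(rows="0 0.002 0 0 0 0 1; 0 0.002 0 0 0 0 1; 0 0.002 0 0 0 0 1")

```text
clock: 16.7
eef_pos: [549.5, 69.4, 14.4]
tool_rot: [-3.14, 0.0, 1.556]
force: [-4.0, 0.2, 0.1]
width: 12.6
gripper_force: 60.0
```

Contact is at x = 549.5, as predicted. I lower it to the deck.

Request:
move_arm(rows="0 0 0.002 0 0 0 1; 0 0 0.003 0 0 0 1; 0 0 0.003 0 0 0 1")

```text
clock: 16.95
eef_pos: [549.6, 69.4, 13.4]
tool_rot: [-3.14, 0.0, 1.556]
force: [-5.2, 0.1, 1.1]
width: 12.7
gripper_force: 60.1
```

Request:
move_arm(rows="0 0 0.002 0 0 0 1; 0 0 0.002 0 0 0 1; 0 0 0.002 0 0 0 1")

```text
clock: 17.2
eef_pos: [549.6, 69.4, 13.1]
tool_rot: [-3.14, 0.001, 1.556]
force: [-5.3, -0.0, 3.7]
width: 12.8
gripper_force: 60.4
```

Request:
move_arm(rows="0 0.001 0 0 0 0 1; 0 0.002 0 0 0 0 1; 0 0.002 0 0 0 0 1; 0 0.002 0 0 0 0 1; 0 0.002 0 0 0 0 1")

```text
clock: 17.62
eef_pos: [549.6, 69.4, 13.1]
tool_rot: [-3.139, 0.001, 1.556]
force: [-7.4, -0.3, 4.9]
width: 13.1
gripper_force: 60.7
```

Request:
move_arm(rows="0 0.001 0 0 0 0 1; 0 0.002 0 0 0 0 1; 0 0.002 0 0 0 0 1; 0 0.002 0 0 0 0 1; 0 0.002 0 0 0 0 1; 0 0.002 0 0 0 0 1")

```text
clock: 18.12
eef_pos: [549.5, 69.4, 13.1]
tool_rot: [-3.138, 0.001, 1.556]
force: [-8.2, -0.3, 5.5]
width: 13.2
gripper_force: 61.0
```

```bash
python3 -c "
from h import *
s,c,E=wrist(); print(s['eef_pos'],s['tool_rot'],s['force'],s['torque'])
b=(0,0,560,420)
print('grip',rects(c,b,'blue',62,E),'edge',rects(c,(200,0,324,420),'alu',28,E,400),'fence',rects(c,b,'brass',32,E,200))
"
```

```text
[549.5401154   69.3546079   13.12691921] [-3.13764447e+00  9.13846543e-04  1.55623477e+00] [-8.22170144 -0.29817451  5.49614321] [0.10007162 1.7635588  0.09977335]
grip [array([550.047,  70.237,  67.47 ,  13.829,   1.554])] edge [array([550.416, 113.793,  88.825,  35.302,   1.556])] fence [array([573.854,  63.837,  18.985,  12.147,   1.558]), array([574.461, 123.514,  71.131,  12.528,   1.56 ])]
```

Request:
move_arm(rows="0 0.002 0 0 0 0 1; 0 0.004 0 0 0 0 1; 0 0.005 0 0 0 0 1; 0 0.005 0 0 0 0 1; 0 0.005 0 0 0 0 1")

```text
clock: 18.58
eef_pos: [549.6, 69.3, 13.2]
tool_rot: [-3.135, 0.001, 1.556]
force: [-12.4, 0.4, 8.4]
width: 12.6
gripper_force: 61.5
```

Request:
move_arm(rows="0 0.002 0 0 0 0 1; 0 0.004 0 0 0 0 1; 0 0.004 0 0 0 0 1; 0 0.004 0 0 0 0 1; 0 0.004 0 0 0 0 1; 0 0.004 0 0 0 0 1; 0 0.004 0 0 0 0 1")

```text
clock: 19.17
eef_pos: [549.5, 69.3, 13.2]
tool_rot: [-3.133, 0.002, 1.556]
force: [-13.9, 0.5, 12.5]
width: 12.9
gripper_force: 61.9
```

Request:
move_arm(rows="0 -0.004 -0.001 0 0 0 1; 0 -0.008 -0.002 0 0 0 1; 0 -0.01 -0.002 0 0 0 1; 0 -0.01 -0.002 0 0 0 1")

```text
clock: 19.5
eef_pos: [549.6, 69.4, 13.2]
tool_rot: [-3.138, 0.001, 1.556]
force: [-5.9, 0.2, -0.1]
width: 12.7
gripper_force: 60.0
```

Request:
move_arm(rows="0 0 0 0 0 0 0.2; 0 0 0 0 0 0 0.2; 0 0 0 0 0 0 0.2; 0 0 0 0 0 0 0.2; 0 0 0 0 0 0 0.2; 0 0 -0.1 0 0 0 0.2; 0 0 -0.2 0 0 0 0.2; 0 0 -0.25 0 0 0 0.2; 0 0 -0.25 0 0 0 0.2")

```text
clock: 20.25
eef_pos: [554.7, 70.0, 92.2]
tool_rot: [3.134, -0.001, 1.556]
force: [0.5, 0.2, 0.6]
width: 34.1
gripper_force: 0.0
```

```bash
python3 -c "
from h import *
s,c,E=wrist('pics/w6.png'); print(s['eef_pos'],s['tool_rot'],s['force'],s['qpos'])
b=(0,0,560,420)
print('grip',rects(c,b,'blue',62,E),'edge',rects(c,(150,0,345,420),'alu',28,E,400),'fence',rects(c,b,'brass',32,E,200))
"
```

```text
[554.67433119  70.04771175  92.18271171] [ 3.13412018e+00 -1.45291108e-03  1.55572706e+00] [0.47742331 0.22594576 0.58390135] [-0.01501548  0.66149869 -0.24663561  1.88308698  0.26137646  0.62039944
 -0.4393447 ]
grip [array([549.449,  69.037,  68.038,  12.437,   1.556])] edge [array([536.165,  25.195,  32.66 ,   9.535,   1.56 ]), array([550.347, 112.232,  92.1  ,  35.785,   1.556])] fence [array([573.752,  68.976, 179.475,  12.389,   1.558])]
```

View pics/w6.png

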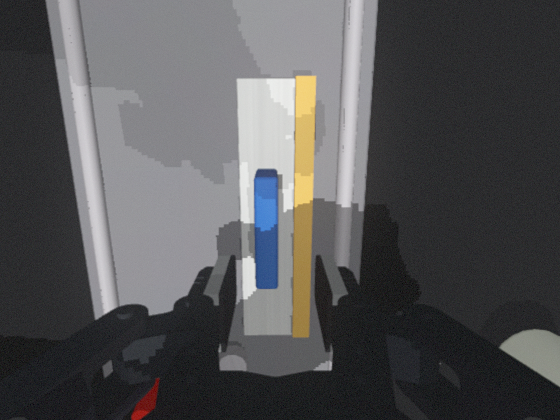

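Wrist view: the straightedge's edge meets the fence along its whole length (column 294), angles agree within 0.002 rad, and the rib is centred within 0.1 mm. To be sure of the press, I push the back edge squarely with closed fingers.

Request:
move_arm(rows="0 -0.1 0 0 0 0 1; 0 -0.155 0 0 0 0 1; 0 -0.155 0 0 0 0 1; 0 -0.155 0 0 0 0 1; 0 -0.155 0 0 0 0 1; 0 -0.155 0 0 0 0 1")

```text
clock: 20.8
eef_pos: [506.1, 70.2, 88.3]
tool_rot: [3.141, -0.0, 1.556]
force: [0.3, -0.9, 0.3]
width: -0.0
gripper_force: 0.0
```

```bash
python3 -c "
from h import *
s=read_state();print(s['eef_pos'],s['tool_rot'],s['width'])
plan(509,69.4,0.3,1.5553)"
```

```text
[506.12895759  70.18189913  88.25477269] [ 3.14082277e+00 -2.24116928e-04  1.55566336e+00] -0.032146269571617266
shift [-0.0025  0.0096  0.2932] turn [ 0.     -0.      0.0002]
```

Request:
move_arm(rows="-0.002 0 0.1 0 0 0 1; -0.002 0 0.2 0 0 0 1; -0.002 0 0.27 0 0 0 1; -0.002 0 0.292 0 0 0 1; -0.002 0 0.292 0 0 0 1; -0.002 0 0.292 0 0 0 1")

```text
clock: 21.3
eef_pos: [505.6, 69.7, 1.2]
tool_rot: [3.141, -0.0, 1.556]
force: [-0.4, 0.3, -0.1]
width: -0.3
gripper_force: 0.0
```

Request:
move_arm(rows="0 0.015 0 0 0 0 1; 0 0.03 0 0 0 0 1; 0 0.04 0 0 0 0 1; 0 0.04 0 0 0 0 1")

```text
clock: 21.63
eef_pos: [519.1, 69.4, 2.0]
tool_rot: [3.138, -0.001, 1.555]
force: [-0.4, 0.6, 0.1]
width: 0.0
gripper_force: 0.0
```

Request:
move_arm(rows="0 0.004 0 0 0 0 1; 0 0.008 0 0 0 0 1; 0 0.008 0 0 0 0 1")

```text
clock: 21.88
eef_pos: [519.7, 69.3, 1.2]
tool_rot: [3.141, -0.0, 1.556]
force: [0.7, 0.2, -0.2]
width: 0.1
gripper_force: 0.0
```

Request:
move_arm(rows="0 0.003 0 0 0 0 1; 0 0.006 0 0 0 0 1; 0 0.006 0 0 0 0 1")

```text
clock: 22.13
eef_pos: [521.4, 69.3, 1.0]
tool_rot: [3.141, -0.0, 1.556]
force: [-0.1, -0.7, -0.1]
width: 0.1
gripper_force: 0.0
```

Request:
move_arm(rows="0 0.003 0 0 0 0 1; 0 0.005 0 0 0 0 1; 0 0.005 0 0 0 0 1")

```text
clock: 22.38
eef_pos: [522.9, 69.3, 1.0]
tool_rot: [3.141, -0.0, 1.556]
force: [0.5, 0.7, -0.4]
width: 0.2
gripper_force: 0.0
```

Request:
move_arm(rows="0 0.002 0 0 0 0 1; 0 0.003 0 0 0 0 1; 0 0.003 0 0 0 0 1")

```text
clock: 22.63
eef_pos: [523.8, 69.3, 1.0]
tool_rot: [3.141, -0.0, 1.556]
force: [0.1, 0.6, 0.8]
width: 0.2
gripper_force: 0.0
```

Request:
move_arm(rows="0 0.002 0 0 0 0 1; 0 0.003 0 0 0 0 1; 0 0.003 0 0 0 0 1")

```text
clock: 22.88
eef_pos: [524.7, 69.3, 1.0]
tool_rot: [3.141, -0.0, 1.556]
force: [-0.3, -0.6, -0.9]
width: 0.3
gripper_force: 0.0
```

Request:
move_arm(rows="0 0.002 0 0 0 0 1; 0 0.003 0 0 0 0 1; 0 0.003 0 0 0 0 1")

```text
clock: 23.13
eef_pos: [525.0, 69.2, 1.0]
tool_rot: [-3.141, 0.0, 1.556]
force: [-0.7, -0.7, 1.3]
width: 0.0
gripper_force: 0.7
```

Request:
move_arm(rows="0 0.002 0 0 0 0 1; 0 0.002 0 0 0 0 1; 0 0.002 0 0 0 0 1")

```text
clock: 23.38
eef_pos: [525.0, 69.2, 0.9]
tool_rot: [-3.14, 0.0, 1.556]
force: [-3.6, 0.6, 1.9]
width: -0.0
gripper_force: 1.8
```

Contact on the back edge at x = 525. I press gently to about 12 N and hold.

Request:
move_arm(rows="0 0.002 0 0 0 0 1; 0 0.004 0 0 0 0 1; 0 0.006 0 0 0 0 1; 0 0.006 0 0 0 0 1; 0 0.006 0 0 0 0 1; 0 0.006 0 0 0 0 1; 0 0.006 0 0 0 0 1; 0 0.006 0 0 0 0 1; 0 0.006 0 0 0 0 1")

```text
clock: 24.13
eef_pos: [525.1, 69.2, 0.9]
tool_rot: [-3.137, 0.001, 1.557]
force: [-7.2, 1.0, 5.0]
width: 0.2
gripper_force: 3.6
```

Request:
move_arm(rows="0 0.002 0 0 0 0 1; 0 0.005 0 0 0 0 1; 0 0.009 0 0 0 0 1; 0 0.009 0 0 0 0 1; 0 0.009 0 0 0 0 1; 0 0.009 0 0 0 0 1; 0 0.009 0 0 0 0 1; 0 0.009 0 0 0 0 1; 0 0.009 0 0 0 0 1")

```text
clock: 24.88
eef_pos: [525.1, 69.1, 0.7]
tool_rot: [-3.132, 0.002, 1.557]
force: [-12.1, 2.1, 9.2]
width: -0.2
gripper_force: 5.9
```

Request:
move_arm(rows="0 -0.01 0 0 0 0 1; 0 -0.02 0 0 0 0 1; 0 -0.04 0 0 0 0 1; 0 -0.06 0 0 0 0 1; 0 -0.06 -0.1 0 0 0 1; 0 -0.06 -0.2 0 0 0 1; 0 -0.06 -0.25 0 0 0 1; 0 -0.06 -0.25 0 0 0 1; 0 -0.06 -0.25 0 0 0 1")

```text
clock: 25.63
eef_pos: [513.6, 69.4, 76.8]
tool_rot: [3.139, -0.0, 1.556]
force: [-0.6, 0.1, -0.6]
width: -0.4
gripper_force: 0.0
```

```bash
python3 -c "
from h import *
s,c,E=wrist(); print(s['eef_pos'],s['tool_rot'],s['qpos'])
b=(0,0,560,420)
print('grip',rects(c,b,'blue',62,E),'edge',rects(c,(250,0,390,420),'alu',28,E,400),'fence',rects(c,b,'brass',32,E,200))
F=np.array([567.5,69.2]); t=1.5555; y=np.array([np.cos(t),np.sin(t)]); x=np.array([y[1],-y[0]])
P=F-45*x-115*y; print('pivot',P,'post seen ang',np.arctan2(*( [np.dot(np.array([464.5,-60])-P,y), -np.dot(np.array([464.5,-60])-P,x)])))
for th in (-.27,.1,.5,.9,1.2,1.5,1.57):
  p=P+60*(-np.cos(th)*x+np.sin(th)*y); T=np.sin(th)*x+np.cos(th)*y; print(th,'post',p.round(1),'finger c',(p-19*T).round(1))
plan(455,-85,80,1.5553)"
```

```text
[513.56549732  69.39739345  76.84992334] [ 3.13852760e+00 -3.96798896e-04  1.55559688e+00] [-0.03193052  0.64567017 -0.2334859   1.99851921  0.28224841  0.52479672
 -0.48029718]
grip [array([547.528,  69.069,  68.657,  16.943,   1.553])] edge [array([550.597, 119.118,  78.247,  35.542,   1.556])] fence [array([573.946,  86.425, 145.264,  12.9  ,   1.56 ])]
pivot [520.74625541 -45.09823869] post seen ang -0.27428397344981476
-0.27 post [462.7 -60.2] finger c [467.5 -78.6]
0.1 post [461.1 -38.2] finger c [459.  -57.1]
0.5 post [468.5 -15.5] finger c [459.2 -32.1]
0.9 post [484.2   2.5] finger c [469.1  -9.1]
1.2 post [499.9  11.2] finger c [482.1   4.5]
1.5 post [517.4  14.8] finger c [498.4  13.8]
1.57 post [521.6  14.9] finger c [502.6  15.2]
shift [-0.5169 -0.1843 -0.0137] turn [ 0.     -0.      0.0002]
```

Straightedge pressed and still flush. Now the latch: I bring the closed fingers to the -y side of the knob.

Request:
move_arm(rows="-0.2 -0.154 0 0 0 0 1; -0.4 -0.154 0 0 0 0 1; -0.54 -0.154 0 0 0 0 1; -0.54 -0.154 0 0 0 0 1; -0.54 -0.154 0 0 0 0 1; -0.54 -0.154 0.1 0 0 0 1; -0.54 -0.154 0.19 0 0 0 1; -0.54 -0.154 0.213 0 0 0 1; -0.54 -0.154 0.213 0 0 0 1; -0.54 -0.154 0.213 0 0 0 1")

```text
clock: 26.52
eef_pos: [463.5, -91.3, 11.7]
tool_rot: [-3.14, -0.0, 1.557]
force: [-0.0, -0.1, -0.8]
width: 0.4
gripper_force: 0.0
```

```bash
python3 -c "
from h import *
s=read_state();print(s['eef_pos'],s['tool_rot'],s['force'])
p0=s['eef_pos'];
for q in ((461,-57),(466,-36),(472,-25),(479,-17)): plan(*q,12.7,1.5555)"
```

```text
[463.50142036 -91.25518925  11.71858077] [-3.13989285e+00 -2.97392928e-04  1.55702314e+00] [-0.02841266 -0.0824222  -0.75088453]
shift [ 0.1141 -0.0099 -0.0033] turn [ 0.    -0.     0.001]
shift [ 0.1843  0.0058 -0.0033] turn [ 0.    -0.     0.001]
shift [ 0.2212  0.0253 -0.0033] turn [ 0.    -0.     0.001]
shift [ 0.2482  0.0482 -0.0033] turn [ 0.    -0.     0.001]
```

Request:
move_arm(rows="0.04 0 -0.003 0 0 0 1; 0.07 -0.005 -0.003 0 0 0 1; 0.1 -0.01 -0.003 0 0 0 1; 0.125 -0.007 -0.003 0 0 0 1; 0.145 0 -0.003 0 0 0 1; 0.165 0.004 -0.003 0 0 0 1; 0.185 0.008 -0.003 0 0 0 1; 0.205 0.018 -0.003 0 0 0 1; 0.221 0.025 -0.003 0 0 0 1; 0.235 0.037 -0.003 0 0 0 1; 0.248 0.048 -0.003 0 0 0 1; 0.248 0.048 -0.003 0 0 0 1")

```text
clock: 27.52
eef_pos: [481.0, -16.5, 13.1]
tool_rot: [3.14, -0.001, 1.557]
force: [-0.3, -0.2, -0.3]
width: -0.0
gripper_force: 0.0
```

```bash
python3 -c "
from h import *
s=read_state();print(s['eef_pos'],s['force'])
s,c,E=wrist('pics/w7.png')
t=get_image('top');cv2.imwrite('pics/t7.png',cv2.resize(t['img'][180:310,60:260,::-1],None,fx=4,fy=4))
for q in ((462,-22),(462,4),(468,4)): plan(*q,12.7,1.5555)"
```

```text
[481.00662063 -16.50167113  13.07926663] [-0.28729135 -0.15663132 -0.32427423]
shift [-0.0183 -0.0595  0.0008] turn [ 0.     -0.      0.0008]
shift [ 0.0684 -0.0607  0.0008] turn [ 0.     -0.      0.0008]
shift [ 0.0687 -0.0407  0.0008] turn [ 0.     -0.      0.0008]
```

View pics/w7.png

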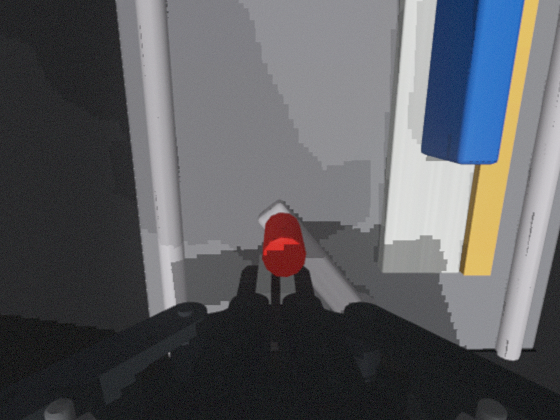

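Wrist view: the knob at (284,258) sits just ahead of the fingers, with the arm swung to about 0.9 rad. I've now viewed 11 pictures, one more than the 10 allowed, so the rest is done on numbers only. I go round behind the knob for the +x push.

Request:
move_arm(rows="-0.018 -0.02 0 0 0 0 1; -0.018 -0.06 0 0 0 0 1; -0.018 -0.06 0 0 0 0 1; 0.03 -0.061 0 0 0 0 1; 0.07 -0.061 0 0 0 0 1; 0.07 -0.061 0 0 0 0 1; 0.07 -0.061 0 0 0 0 1")

```text
clock: 28.2
eef_pos: [461.6, 3.9, 13.0]
tool_rot: [3.142, -0.0, 1.557]
force: [0.4, -0.3, 1.0]
width: 0.0
gripper_force: 0.0
```

```bash
python3 -c "
from h import *
s=read_state();print(s['eef_pos'],s['force'])
for q in ((475,6),(485,10),(495,13),(502,14)): plan(*q,12.7,1.5555)"
```

```text
[461.57432292   3.85858674  13.02556742] [ 0.42263427 -0.28833204  1.00716745]
shift [0.0077 0.0447 0.0011] turn [ 0.     -0.      0.0012]
shift [0.0215 0.0778 0.0011] turn [ 0.     -0.      0.0012]
shift [0.032  0.111  0.0011] turn [ 0.     -0.      0.0012]
shift [0.0356 0.1343 0.0011] turn [ 0.     -0.      0.0012]
```

Request:
move_arm(rows="0 0.025 0 0 0 0 1; 0.008 0.045 0 0 0 0 1; 0.015 0.062 0 0 0 0 1; 0.022 0.078 0 0 0 0 1; 0.028 0.095 0 0 0 0 1; 0.032 0.111 0 0 0 0 1; 0.034 0.123 0 0 0 0 1; 0.036 0.134 0 0 0 0 1; 0.036 0.134 0 0 0 0 1")

```text
clock: 28.95
eef_pos: [500.1, 13.0, 12.8]
tool_rot: [-3.138, 0.001, 1.555]
force: [-4.9, 1.5, 2.0]
width: -0.1
gripper_force: 2.8
```

Request:
move_arm(rows="0 0.004 0 0 0 0 1; 0 0.008 0 0 0 0 1; 0 0.008 0 0 0 0 1")

```text
clock: 29.2
eef_pos: [500.1, 13.0, 12.7]
tool_rot: [-3.134, 0.002, 1.556]
force: [-8.1, 2.6, 5.7]
width: 0.0
gripper_force: 4.8
```

Request:
move_arm(rows="0 0.004 0 0 0 0 1; 0 0.005 0 0 0 0 1; 0 0.005 0 0 0 0 1")

```text
clock: 29.45
eef_pos: [500.1, 12.9, 12.6]
tool_rot: [-3.131, 0.002, 1.556]
force: [-11.7, 2.1, 7.0]
width: -0.3
gripper_force: 6.1
```

Request:
move_arm(rows="0 -0.03 0 0 0 0 1; 0 -0.08 0 0 0 0 1; 0 -0.12 0 0 0 0 1; 0 -0.12 -0.1 0 0 0 1; 0 -0.12 -0.2 0 0 0 1; 0 -0.12 -0.3 0 0 0 1; 0 -0.12 -0.3 0 0 0 1; -0.1 -0.12 -0.3 0 0 0 1; -0.2 -0.12 -0.3 0 0 0 1; -0.2 -0.12 -0.3 0 0 0 1; -0.2 -0.12 -0.3 0 0 0 1")

```text
clock: 30.37
eef_pos: [469.7, -48.7, 103.1]
tool_rot: [3.14, 0.001, 1.55]
force: [0.7, 0.2, 0.5]
width: 0.2
gripper_force: 0.0
```

```bash
python3 -c "
from h import *
P=np.array([520.75,-45.1]); t=1.5555; y=np.array([np.cos(t),np.sin(t)]); x=np.array([y[1],-y[0]])
s,c,E=wrist(); print(s['eef_pos'],s['tool_rot'])
hsv=cv2.cvtColor(c['img'],cv2.COLOR_RGB2HSV); m=cv2.inRange(hsv,(0,170,90),(6,255,255))|cv2.inRange(hsv,(174,170,90),(180,255,255))
q=max(cv2.findContours(m,0,1)[0],key=cv2.contourArea); print('red bbox',cv2.boundingRect(q),cv2.contourArea(q))
# brighter top disc
hv=hsv[:,:,2]; v=hv[m>0]; print(np.percentile(v,[5,25,50,75,95]))
M=cv2.moments(q); 
for z in (64,47):
  p=onz(c,M['m10']/M['m00'],M['m01']/M['m00'],z,E)[:2]; d=p-P; print(z,p,np.hypot(*d),np.arctan2(d@y,-d@x))
b=(0,0,560,420)
print('grip',rects(c,b,'blue',62,E),'fence',rects(c,b,'brass',32,E,200),'alu',rects(c,b,'alu',28,E,200))
sc=get_image('scene'); hs=cv2.cvtColor(sc['img'],cv2.COLOR_RGB2HSV); m=cv2.inRange(hs,(0,170,70),(6,255,255)); m[:150]=0; m[:, :290]=0
for q in cv2.findContours(m,0,1)[0]: print('scene',cv2.boundingRect(q)); u,v,w,h=cv2.boundingRect(q); print(onz(sc,u+w/2,v+w/2,64))
"
```

```text
[469.67398012 -48.72468684 103.08759957] [3.13975237e+00 1.34825341e-03 1.55037609e+00]
red bbox (354, 105, 24, 27) 168.5
[225.25 247.   249.   251.   253.75]
64 [524.298458    16.94440511] 62.14579438897383 1.612629996233388
47 [528.68230812  16.77354209] 62.379938461406574 1.6830064214584375
grip [array([544.652,  53.759,  40.29 ,  21.34 ,   1.552])] fence [array([572.815,  30.466, 101.999,  13.023,   1.556])] alu [array([ 685.214, -186.978,   49.488,   23.137,    1.762]), array([521.717, -19.716,  58.603,  18.176,   1.617]), array([599.686,   5.822, 152.337,   9.359,   1.555]), array([549.26 ,  30.598, 105.042,  35.855,   1.557]), array([432.134,   8.909, 152.969,   8.39 ,   1.549])]
scene (362, 237, 7, 6)
[523.22887057  17.31870171  64.        ]
```

```bash
python3 -c "
from h import *
w0=np.load('top0.npy',allow_pickle=True).item()
t=get_image('top'); b=(80,190,235,285)
print(rects(t,b,'brass',32),rects(t,b,'blue',62),rects(t,b,'alu',28))
for bx in((285,110,355,165),(375,140,460,215),(205,80,250,135)):
  u,v,p,q=bx; print(np.abs(t['img'][v:q,u:p].astype(int)-w0['img'][v:q,u:p]).mean())
s=read_state(); print(s['clock'],s['force'],s['qd'].max(),s['eef_pos'])
print(finish_job())"
```

```text
[array([574.205,  69.332, 179.345,  12.057,   1.553])] [array([549.213,  68.256,  66.642,  12.685,   1.578])] [array([ 4.63929e+02, -1.24490e+01,  4.64790e+01,  1.14330e+01,
        2.92000e-01]), array([552.332,  91.622, 133.38 ,  31.897,   1.578]), array([602.507,  71.133, 278.188,   4.605,   1.555])]
0.8476190476190476
1.3023790849673202
1.435151515151515
30.5167 [-0.90936706 -0.38711475  0.64605047] 0.003772010782795911 [469.42768085 -45.15162173 103.02549365]
the job is handed in; nothing more can be done
None
```

The job is handed in with no verdict returned: the straightedge is flush and centred on the fence, pressed at about 12–14 N by the wrist sensor, the latch at its stop and the bystanders apparently unmoved; I viewed 11 pictures, one over the limit of 10.

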